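# Eject the round filter cartridge from its push-push dock

### The arm

A 6-joint arm with a two-finger parallel gripper is mounted at the origin on a cart in front of the work surface, level with it; the furniture and walls round the work are solid. World frame = base frame: x ahead of the robot, y to its left, z up, the work surface at z = 0. Lengths are in m, angles in rad, forces in N, time in s.
With the tool pointing down it reaches from about 0.15 to 0.775 m from the base axis. Payload 6.1 kg.
Tool frame: the origin (TCP) lies at the centre of the arm's flange, where the gripper is bolted on; the fingertips stand 173 mm ahead of it and the grasp point (between the pads) lies 155 mm ahead of it; z points along the fingers, y is the line along which they close (so a half turn about z gives the same grasp; the last joint's range is limited). The gripper opens to 85 mm and grips with 20 to 120 N. Pads are 22 mm wide; open, the fingers measure 114 mm over their backs; the gripper's body (76 mm by 85 mm) begins 54 mm behind the grasp point. The pads swing forward as they close: fully open they stand 13 mm farther back than shut.
Start: joints at [1.331, 0.126, -0.04, 1.405, 0, 1.571], TCP at [0.125, 0.51, 0.405] pointing down, gripper open.
Joint ranges: [-2.72, 2.72], [-0.95, 1.95], [-1.27, 1.35], [-1.78, 2.02], [-1.46, 1.47], [-3.14, 3.14]. Speed limits (rad/s): [2.39, 2.39, 3.01, 3.14, 3.14, 3.14].

### API

Orientations are given as a rotation vector (axis times angle).
In Python, from cell import get_obs, viewer, arm gives the robot as it stands.
- The arm moves only by the tool carry_out, never from a script. Its argument "commands" is a list of rows, each an object with "turn": the turn, a rotation vector about the tool's x, y, z each as a share of pi rad, from -1 to 1, a list of three; "dp": the shift along the tool's x, y, z each as a share of 0.05 m, from -1 to 1, a list of three; "jaw": the opening, from 0 (shut) to 1 (fully open). A call has 1 to 12 rows; each row shifts and turns the commanded pose from where the row before left it, along the tool's axes as they then stand; what a row does not reach is not made up. A row lasts 1/10 s, in which the tool goes at most 50 mm and 8.59 degrees, less where a joint would pass 70% of its speed; a pose out of reach is approached as far as the arm can. A call with a number of a shift or a turn outside -1 to 1 is refused whole. A call with a gripper value outside its range is refused whole. The fingers move at their own pace and stop on an object; "newtons" is the grip in N (left out, the last holds). Time passes only in rows, so rows that do not move let the fingers close. It gives the time, the measured TCP pose, the force, the opening and the grip force at its end, in the units of the state.
- get_obs(): the state, without advancing time (a new reading comes with each control period).
- viewer.capture(name): name is "side" or "top"; returns a dict with "frame" (384x512x3 uint8, red, green, blue), "mtx" (3x3 intrinsics, pixels), "world_from_camera" (4x4, takes a point from camera to world coordinates). Camera axes: x right, y down, z forward; pixel columns grow to the right and rows downward; lengths in m; the calibration is good to about 2 mm. A picture is of the moment at which its call begins. There is no depth.
- arm.hand_in(): hands the job in; it is judged then, once.
Trained networks look in the newest picture that a camera, given by its name, has taken for a name from the list of things; names that differ only in an ending like _2 or _b are one class to them, and where a whole thing is asked for, a point or a joint stands for the part that bears it (a point fixed in the world has none). Each returns a list of dicts, best first, with "p" (0 to 1); they miss things now and then, are a little off and sometimes report something else, mostly with a low value. They report only what shows in the picture. A call takes as long as a camera call. They do not tell look-alikes from the thing itself.
- viewer.search_frame(thing, camera): "at" ([x, y, z] in m, in world coordinates, good to about 4 mm: the middle of the surface that is visible of it).
The state is a dict: "time_s": time; "qpos": joint angles; "qd": joint speeds; "joint_efforts": joint torques, N m; "tool_pos": TCP position; "orientation": TCP orientation; "contact_force": force on the tool from outside, world axes, zero at the start; "ft_torque": the same for the moment, N m; "opening": finger opening in m; "finger_force": force on a finger pad.
Only numpy, scipy, OpenCV 4.12 (cv2) and the standard library are available. Lean on these libraries where they do the work, as an engineer would, in place of code of your own. Each camera call takes 0.05 s, during which the arm holds its last target. There are 200 camera calls.

### The job

The round filter cartridge of the air supply is due for a change. Push it deeper into its dock until its latch trips, let it spring up, then draw it out and stand it upright on the floor of the empty parts tray. Leave the square cartridge latched in its own dock.

Things in the scene. Friction and masses are not known exactly. Their poses are not given: they have to be found in the camera images.
- round_cartridge_mid (a point): centre (half-way up) of the loose round filter cartridge: upright cylinder 46 mm in diameter, 60 mm long, 60 g, white with a black cap (grey round inlay) on its top 28 mm; z up its length. It starts in round_dock, its top 30 mm above this point and only 3 mm proud of the dock. Once tripped it rises 30 mm, stands 33 mm proud and can be gripped by the cap and drawn straight up.
- round_dock: fixed grey block 90 x 90 mm, 82 mm high (on a 98 x 98 x 6 mm dark base plate included in that height), with a round well 49 mm in diameter, 76 mm deep, in the middle of its top face; origin at the centre of its underside on the bench, z up. It stands the same size as square_dock; which of the two is left or right varies.
- round_carriage (a joint): height of the sprung carriage under the round cartridge (m): 0 latched, as at the start; -0.008 pressed to its bottom stop; 0.030 sprung up fully. Pressing the cartridge's top down by 5 mm or more trips the latch (press 6 to 8 mm to be sure; it takes about 5 N, the stop is hard); when the pressing tool is withdrawn the carriage lifts the cartridge slowly, in about 1 s. It does not latch again.
- square_dock: the neighbouring dock, same block and latch, but with a square well; origin at the centre of its underside on the bench, z up
- square_carriage (a joint): height of the carriage under the square cartridge (m), with the same meaning and behaviour as round_carriage; 0 latched. It is to stay latched.
- square_cartridge_mid (a point): centre of the loose square filter cartridge, 44 x 44 mm and 60 mm long, white with a black cap (square grey inlay), latched in square_dock with its top 3 mm proud; it is to stay there
- parts_tray: empty open steel tray, fixed, 124 x 124 mm outside, 22 mm high, walls 3 mm, floor 3 mm thick; origin at the centre of its underside on the bench, x and y along its sides, z up
- blue_carton: an obstacle only: blue carton hung askew over the far right part of the bench, always in the same place; it reaches from x = 0.56 to 0.72, y = -0.08 to 0.16 and z = 0.27 upward, so swing the arm past in front of it, close to the robot (within about 0.45 m of the base axis)
Things that resemble listed ones, but are neither listed nor needed, are in the scene too. What is shaped like the round_dock but pink is not meant.

How it is judged:
On the way:
1. the round cartridge's latch has tripped and its carriage has sprung up with the cartridge still in the dock (value of joint round_carriage above 0.02 m and horizontal distance between round_cartridge_mid and round_dock below 0.01 m and z of round_cartridge_mid in the frame of round_dock below 0.1 m), for 0.05 s.
At the end, for the whole second after the job is handed in: The round cartridge stands upright (within 10 degrees, cap up) on the tray's floor, its centre within 42 mm of the tray's centre along each side (anywhere inside the walls); the square cartridge is still latched (carriage below 4 mm, cartridge within 10 mm of its start) (x of round_cartridge_mid in the frame of parts_tray between -0.042 and 0.042 m and y of round_cartridge_mid in the frame of parts_tray between -0.042 and 0.042 m and z of round_cartridge_mid in the frame of parts_tray between 0.028 and 0.038 m and angle between round_cartridge_mid's own z axis and vertical below 0.17 rad and value of joint square_carriage below 0.004 m and distance of square_cartridge_mid from where it was at the start of the episode below 0.01 m); the robot touches nothing.
It fails at once if the square cartridge's latch is tripped (its carriage rises by more than 10 mm) (value of joint square_carriage above 0.01 m).
It also fails if it takes over 48 s, if anything falls off the work surface, if the arm or the gripper's body presses on something with over 40 N, if the wrist force passes 120 N, or if a joint passes its speed limit or range.

## Working session

There is one attempt and no reset: what is moved stays moved. The work goes in short steps, Python scripts to look and compute and a tool call to move; the robot and the scene stay as the last step left them, time stands still between calls to the robot, and variables do not carry over. Pictures are saved under pics/ and viewed, at most 10 in all, crops included, and the job is handed in when it is done.

Besides the shell and the picture viewer there is one more tool, called after "Request:" by a JSON object that holds its "method" and its "body", one argument or row to a line. carry_out: Moves the arm, as the interface text tells. Shift numbers are shares of 0.05 m and turn numbers shares of pi rad, none past 1 either way. Its arguments: {"type":"object","properties":{"commands":{"type":"array","items":{"type":"object","properties":{"turn":{"type":"array","items":{"type":"number"}},"dp":{"type":"array","items":{"type":"number"}},"jaw":{"type":"number"}}}},"newtons":{"type":"number"}},"required":["commands"]}

```bash
mkdir -p pics; cat > h.py <<'E'
import numpy as np, cv2
from cell import get_obs, viewer, arm
def px(c,p):
    q=np.linalg.inv(c["world_from_camera"])@np.r_[p,1]; u=c["mtx"]@q[:3]; return u[:2]/u[2]
def ray(c,uv,z):
    T=np.array(c["world_from_camera"]); d=T[:3,:3]@np.linalg.inv(c["mtx"])@np.r_[uv,1]; o=T[:3,3]
    return o+d*(z-o[2])/d[2]
def save(c,n): cv2.imwrite("pics/"+n,np.ascontiguousarray(c["frame"][:,:,::-1]))
E
python3 - <<'E'
from h import *
np.set_printoptions(precision=3,suppress=True)
cs={}
for n in("top","side"):
    c=viewer.capture(n); save(c,n+"1.png"); cs[n]=c
    print(n,np.array(c["world_from_camera"])[:3,3])
    for t in("round_dock","square_dock","round_cartridge_mid","square_cartridge_mid","parts_tray"):
        for d in viewer.search_frame(t,n)[:3]: print(n,t,round(d["p"],2),np.array(d["at"]),px(c,d["at"]).round())
o=get_obs();print(o["time_s"],o["tool_pos"],o["orientation"],o["contact_force"],o["opening"])
cv2.imwrite("pics/both.png",np.hstack([cv2.resize(cs[n]["frame"][:,:,::-1],(400,300)) for n in cs]))
E
```

```text
top [0.485 0.269 1.18 ]
top round_dock 0.87 [0.457 0.345 0.085] [230. 228.]
top round_dock 0.81 [0.447 0.583 0.083] [141. 233.]
top round_cartridge_mid 0.49 [0.456 0.351 0.087] [227. 229.]
top square_cartridge_mid 0.52 [0.437 0.191 0.083] [288. 236.]
top parts_tray 0.57 [ 0.458 -0.027  0.004] [362. 227.]
side [ 0.214 -0.844  0.747]
side round_dock 0.82 [0.454 0.318 0.078] [229. 210.]
side round_dock 0.72 [0.448 0.554 0.061] [214. 183.]
side square_dock 0.8 [0.431 0.145 0.058] [234. 247.]
side round_cartridge_mid 0.55 [0.458 0.345 0.091] [228. 202.]
side square_cartridge_mid 0.68 [0.437 0.187 0.087] [233. 230.]
side parts_tray 0.84 [ 0.463 -0.024  0.005] [261. 299.]
0.6 [0.125 0.51  0.405] [-0.376 -3.119 -0.   ] [ 0.585 -0.328 -1.226] 0.08563651813246063
```

View pics/top1.png

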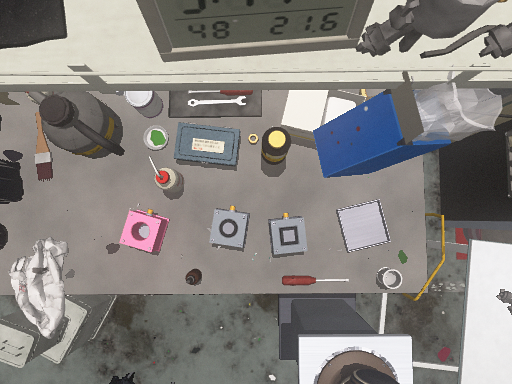

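View pics/side1.png

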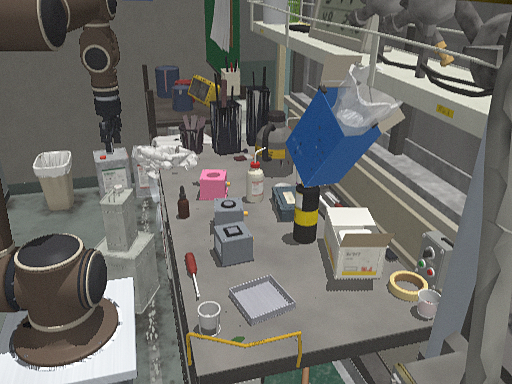

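The top view shows grey round dock (229,228), grey square dock (288,236), the pink dock look-alike (143,231) and the tray (363,226). The side view shows pink (213,183), round (229,208), square (233,240) and tray (262,298).
Candidates: pink dock (143,231) is excluded by colour, grey with square inlay (288,236) is the neighbour, and grey with round inlay (229,228) is the one I choose. I'll check it in a crop.

```bash
python3 - <<'E'
from h import *
np.set_printoptions(precision=4,suppress=True)
c=viewer.capture("top"); f=c["frame"]
cv2.imwrite("pics/crop1.png",cv2.resize(np.ascontiguousarray(f[195:265,195:395,::-1]),(800,280),interpolation=cv2.INTER_CUBIC))
g=cv2.cvtColor(f,cv2.COLOR_RGB2GRAY)
for n,(u,v) in dict(round=(229,228),square=(288,236)).items():
    s=g[v-14:v+15,u-14:u+15]; m=(s<75).astype(np.uint8)
    k,l,st,ce=cv2.connectedComponentsWithStats(m); i=1+st[1:,4].argmax()
    cnt=cv2.findContours((l==i).astype(np.uint8),cv2.RETR_EXTERNAL,cv2.CHAIN_APPROX_NONE)[0][0]
    r=cv2.minAreaRect(cnt); uv=np.array(r[0])+[u-14,v-14]; print(n,uv,r[1:],ray(c,uv,.085))
s=cv2.inRange(f,(150,150,150),(255,255,255))
# tray corners by rect around
m=g[190:262,325:400]; e=cv2.morphologyEx((m>140).astype(np.uint8),cv2.MORPH_CLOSE,np.ones((5,5)))
cs=max(cv2.findContours(e,0,2)[0],key=cv2.contourArea); r=cv2.minAreaRect(cs); uv=np.array(r[0])+[325,190]
print("tray",uv,r[1:],ray(c,uv,.02)); print(f.dtype, c["mtx"][0][0])
from scipy.spatial.transform import Rotation as R
o=get_obs(); print(R.from_rotvec(o["orientation"]).as_matrix())
E
```

```text
round [228.  227.5] ((17.0, 16.0), 90.0) [0.4598 0.3498 0.085 ]
square [288.3841 235.4573] ((17.337753295898438, 17.227319717407227), 83.6598129272461) [0.4376 0.189  0.085 ]
tray [362.  225.5] ((71.0, 74.0), 90.0) [ 0.4615 -0.0239  0.02  ]
uint8 408.5963753758398
[[-0.9714  0.2375  0.    ]
 [ 0.2375  0.9714  0.    ]
 [-0.      0.     -1.    ]]
```

View pics/crop1.png

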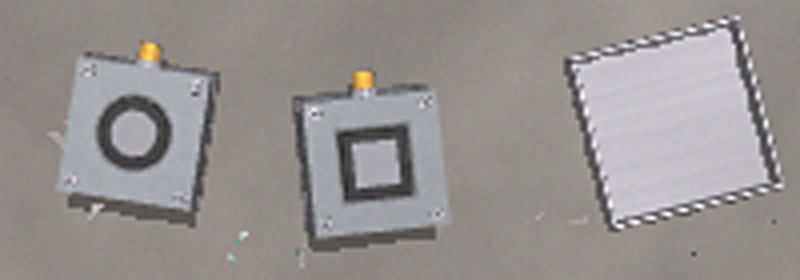

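The crop shows the grey dock with the round inlay centred at about (228.5,228), so the choice holds. The tray centre is at about (364,226), or (0.461,-0.028). I'll shut the fingers and go above the round cartridge.

Request:
{"method": "carry_out", "body": {
  "commands": [
    {"dp":[-0.604,-0.129,0.1],"jaw":0},
    {"dp":[-0.604,-0.129,0.1],"jaw":0},
    {"dp":[-0.604,-0.129,0.1],"jaw":0},
    {"dp":[-0.604,-0.129,0.1],"jaw":0},
    {"dp":[-0.604,-0.129,0.1],"jaw":0},
    {"dp":[-0.604,-0.129,0.1],"jaw":0},
    {"dp":[-0.604,-0.129,0.2],"jaw":0},
    {"dp":[-0.604,-0.129,0.2],"jaw":0},
    {"dp":[-0.604,-0.129,0.2],"jaw":0},
    {"dp":[-0.604,-0.129,0.3],"jaw":0},
    {"dp":[-0.604,-0.129,0.3],"jaw":0},
    {"dp":[-0.604,-0.129,0.1],"jaw":0}
  ],
  "newtons": 30
}}

```text
validation failed for argument at $.co...
```

Request:
{"method": "carry_out", "body": {
  "commands": [
    {"dp":[0,0,0],"jaw":0},
    {"dp":[0,0,0],"jaw":0},
    {"dp":[0,0,0],"jaw":0}
  ]
}}

```text
validation failed for argument at $.co...
```

Request:
{"method": "carry_out", "body": {
  "commands": [
    {"turn":[0,0,0],"dp":[-0.6,-0.13,0.1],"jaw":0},
    {"turn":[0,0,0],"dp":[-0.6,-0.13,0.1],"jaw":0},
    {"turn":[0,0,0],"dp":[-0.6,-0.13,0.1],"jaw":0},
    {"turn":[0,0,0],"dp":[-0.6,-0.13,0.1],"jaw":0},
    {"turn":[0,0,0],"dp":[-0.6,-0.13,0.1],"jaw":0},
    {"turn":[0,0,0],"dp":[-0.6,-0.13,0.1],"jaw":0},
    {"turn":[0,0,0],"dp":[-0.6,-0.13,0.2],"jaw":0},
    {"turn":[0,0,0],"dp":[-0.6,-0.13,0.2],"jaw":0},
    {"turn":[0,0,0],"dp":[-0.6,-0.13,0.2],"jaw":0},
    {"turn":[0,0,0],"dp":[-0.6,-0.13,0.3],"jaw":0},
    {"turn":[0,0,0],"dp":[-0.6,-0.13,0.2],"jaw":0},
    {"turn":[0,0,0],"dp":[-0.6,-0.13,0.1],"jaw":0}
  ],
  "newtons": 30
}}

```text
time_s: 1.85
tool_pos: [0.4568, 0.3478, 0.3136]
orientation: [-0.376, -3.118, 0.001]
contact_force: [0.7, 1.2, 0.8]
opening: 0.0001
finger_force: 0.0
```

Request:
{"method": "carry_out", "body": {
  "commands": [
    {"turn":[0,0,0],"dp":[0,0,0.4],"jaw":0},
    {"turn":[0,0,0],"dp":[0,0,0.4],"jaw":0},
    {"turn":[0,0,0],"dp":[0,0,0],"jaw":0},
    {"turn":[0,0,0],"dp":[0,0,0],"jaw":0}
  ]
}}

```text
time_s: 2.25
tool_pos: [0.4558, 0.3486, 0.2748]
orientation: [-0.376, -3.118, 0.001]
contact_force: [0.2, 0.6, -0.4]
opening: -0.0001
finger_force: 0.0
```

```bash
python3 - <<'E'
from h import *
ims=[]
for n,(u,v) in dict(top=(229,228),side=(229,208)).items():
    c=viewer.capture(n); f=c["frame"].copy()
    p=px(c,[.459,.349,.085]); print(n,p)
    ims.append(cv2.resize(np.ascontiguousarray(f[v-50:v+50,u-50:u+50,::-1]),(400,400),interpolation=cv2.INTER_CUBIC))
cv2.imwrite("pics/press.png",np.hstack(ims)); o=get_obs(); print(o["tool_pos"],o["contact_force"],o["qpos"])
E
```

```text
top [228.31042025 227.78126849]
side [228.14313945 203.40474898]
[0.45597588 0.34906166 0.27594091] [0.27915367 0.66074535 0.08861843] [ 6.53365957e-01  2.46330638e-01 -1.76685426e-01  1.14617340e+00
 -7.82725831e-06  8.92762714e-01]
```

View pics/press.png

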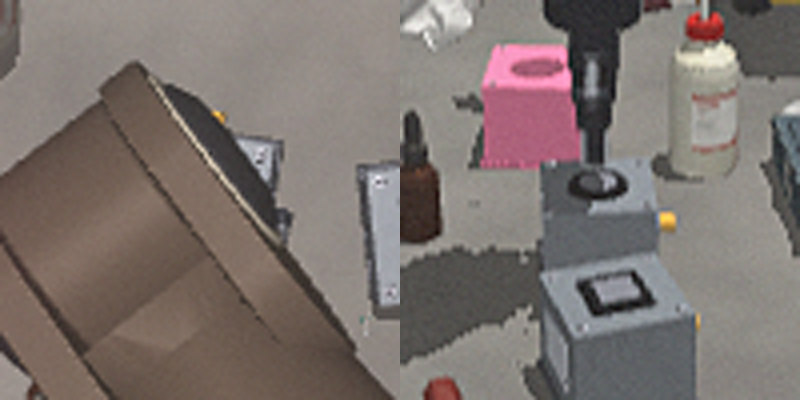

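The side crop shows the shut tips at (595,170), right over the round cap's centre at (597,184). Now I'll press down.

Request:
{"method": "carry_out", "body": {
  "commands": [
    {"turn":[0,0,0],"dp":[-0.05,0,0.1],"jaw":0},
    {"turn":[0,0,0],"dp":[0,0,0.1],"jaw":0},
    {"turn":[0,0,0],"dp":[0,0,0.1],"jaw":0},
    {"turn":[0,0,0],"dp":[0,0,0.08],"jaw":0},
    {"turn":[0,0,0],"dp":[0,0,0.04],"jaw":0},
    {"turn":[0,0,0],"dp":[0,0,0],"jaw":0}
  ]
}}

```text
time_s: 2.95
tool_pos: [0.4582, 0.3482, 0.254]
orientation: [0.376, 3.119, 0.001]
contact_force: [-0.3, 0.4, 2.5]
opening: 0.0001
finger_force: 1.8
```

Request:
{"method": "carry_out", "body": {
  "commands": [
    {"turn":[0,0,0],"dp":[0,0,0.02],"jaw":0},
    {"turn":[0,0,0],"dp":[0,0,0.02],"jaw":0},
    {"turn":[0,0,0],"dp":[0,0,0.02],"jaw":0},
    {"turn":[0,0,0],"dp":[0,0,0],"jaw":0}
  ]
}}

```text
time_s: 3.35
tool_pos: [0.4582, 0.3482, 0.2511]
orientation: [0.376, 3.119, 0.001]
contact_force: [-1.3, -1.6, 4.6]
opening: 0.0
finger_force: 2.4
```

Request:
{"method": "carry_out", "body": {
  "commands": [
    {"turn":[0,0,0],"dp":[0,0,-0.2],"jaw":0},
    {"turn":[0,0,0],"dp":[0,0,-0.4],"jaw":0},
    {"turn":[0,0,0],"dp":[0,0,-0.4],"jaw":0},
    {"turn":[0,0,0],"dp":[0,0,-0.4],"jaw":0},
    {"turn":[0,0,0],"dp":[0,0,-0.3],"jaw":0.5},
    {"turn":[0,0,0],"dp":[0,0,0],"jaw":1},
    {"turn":[0,0,0],"dp":[0,0,0],"jaw":1},
    {"turn":[0,0,0],"dp":[0,0,0],"jaw":1},
    {"turn":[0,0,0],"dp":[0,0,0],"jaw":1},
    {"turn":[0,0,0],"dp":[0,0,0],"jaw":1},
    {"turn":[0,0,0],"dp":[0,0,0],"jaw":1},
    {"turn":[0,0,0],"dp":[0,0,0],"jaw":1}
  ]
}}

```text
time_s: 4.55
tool_pos: [0.4583, 0.3481, 0.3355]
orientation: [-0.376, -3.119, 0.0]
contact_force: [0.0, 0.0, -0.5]
opening: 0.0855
finger_force: 0.0
```

```bash
python3 - <<'E'
from h import *
c=viewer.capture("side"); f=c["frame"]
cv2.imwrite("pics/up.png",cv2.resize(np.ascontiguousarray(f[158:258,179:279,::-1]),(400,400),interpolation=cv2.INTER_CUBIC))
for d in viewer.search_frame("round_cartridge_mid","side")[:2]: print(d)
for z in(.085,.115): print(px(c,[.459,.349,z]))
print(get_obs()["tool_pos"],get_obs()["opening"])
E
```

```text
{'at': [0.4544, 0.3314, 0.1105], 'p': 0.54}
[228.14313945 203.40474898]
[228.00245575 195.0935522 ]
[0.45829402 0.34808736 0.33562052] 0.0852380177098784
```

View pics/up.png

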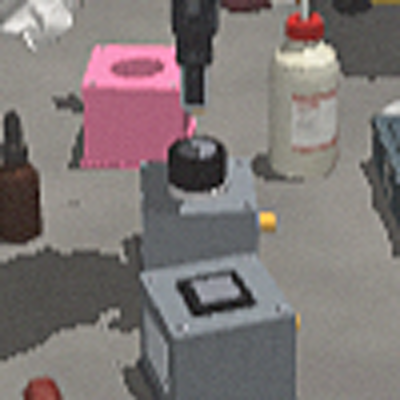

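The round cap, crop (197,165), stands up out of the dock. Now I'll grip it.

Request:
{"method": "carry_out", "body": {
  "commands": [
    {"turn":[0,0,0],"dp":[0,0,0.4],"jaw":1},
    {"turn":[0,0,0],"dp":[0,0,0.4],"jaw":1},
    {"turn":[0,0,0],"dp":[0,0,0.4],"jaw":1},
    {"turn":[0,0,0],"dp":[0,0,0.3],"jaw":1},
    {"turn":[0,0,0],"dp":[0,0,0.06],"jaw":1},
    {"turn":[0,0,0],"dp":[0,0,0],"jaw":0.6},
    {"turn":[0,0,0],"dp":[0,0,0],"jaw":0.4},
    {"turn":[0,0,0],"dp":[0,0,0],"jaw":0.3},
    {"turn":[0,0,0],"dp":[0,0,0],"jaw":0.3},
    {"turn":[0,0,0],"dp":[0,0,0],"jaw":0.3},
    {"turn":[0,0,0],"dp":[0,0,0],"jaw":0.3}
  ],
  "newtons": 30
}}

```text
time_s: 5.75
tool_pos: [0.4589, 0.349, 0.2591]
orientation: [0.375, 3.117, 0.005]
contact_force: [2.1, 5.0, 4.1]
opening: 0.0451
finger_force: 34.6
```

Request:
{"method": "carry_out", "body": {
  "commands": [
    {"turn":[0,0,0],"dp":[0,0.02,0],"jaw":0.3},
    {"turn":[0,0,0],"dp":[0,0,-0.1],"jaw":0.3},
    {"turn":[0,0,0],"dp":[0,0,-0.2],"jaw":0.3},
    {"turn":[0,0,0],"dp":[0,0,-0.3],"jaw":0.3},
    {"turn":[0,0,0],"dp":[0,0,-0.4],"jaw":0.3},
    {"turn":[0,0,0],"dp":[0,0,-0.4],"jaw":0.3},
    {"turn":[0,0,0],"dp":[0,0,-0.4],"jaw":0.3},
    {"turn":[0,0,0],"dp":[0,0,-0.2],"jaw":0.3},
    {"turn":[0,0,0],"dp":[0,0,0],"jaw":0.3}
  ]
}}

```text
time_s: 6.65
tool_pos: [0.4586, 0.3489, 0.3585]
orientation: [0.376, 3.118, 0.0]
contact_force: [0.6, 1.3, -0.6]
opening: 0.045
finger_force: 34.3
```

Request:
{"method": "carry_out", "body": {
  "commands": [
    {"turn":[0,0,0],"dp":[0.04,-0.3,0],"jaw":0.3},
    {"turn":[0,0,0],"dp":[0.06,-0.6,0],"jaw":0.3},
    {"turn":[0,0,0],"dp":[0.06,-0.6,0],"jaw":0.3},
    {"turn":[0,0,0],"dp":[0.06,-0.6,0],"jaw":0.3},
    {"turn":[0,0,0],"dp":[0.06,-0.6,0],"jaw":0.3},
    {"turn":[0,0,0],"dp":[0.05,-0.6,0],"jaw":0.3},
    {"turn":[0,0,0],"dp":[0.05,-0.6,0],"jaw":0.3},
    {"turn":[0,0,0],"dp":[0,-0.3,0],"jaw":0.3},
    {"turn":[0,0,0],"dp":[-0.14,-0.58,0],"jaw":0.3},
    {"turn":[0,0,0],"dp":[-0.14,-0.58,0],"jaw":0.3},
    {"turn":[0,0,0],"dp":[-0.14,-0.58,0],"jaw":0.3},
    {"turn":[0,0,0],"dp":[-0.14,-0.58,0],"jaw":0.3}
  ]
}}

```text
time_s: 7.85
tool_pos: [0.3897, 0.0292, 0.3568]
orientation: [-0.375, -3.118, 0.0]
contact_force: [-0.1, -0.7, -0.4]
opening: 0.0454
finger_force: 34.3
```

Request:
{"method": "carry_out", "body": {
  "commands": [
    {"turn":[0,0,0],"dp":[-0.14,-0.58,0.2],"jaw":0.3},
    {"turn":[0,0,0],"dp":[-0.14,-0.58,0.2],"jaw":0.3},
    {"turn":[0,0,0],"dp":[0,0,0.2],"jaw":0.3},
    {"turn":[0,0,0],"dp":[0,0,0.2],"jaw":0.3}
  ]
}}

```text
time_s: 8.25
tool_pos: [0.3896, -0.0298, 0.3165]
orientation: [-0.379, -3.118, -0.0]
contact_force: [0.6, 0.2, 0.1]
opening: 0.0445
finger_force: 34.3
```

Request:
{"method": "carry_out", "body": {
  "commands": [
    {"turn":[0,0,0],"dp":[-0.35,0.08,0.2],"jaw":0.3},
    {"turn":[0,0,0],"dp":[-0.35,0.08,0.2],"jaw":0.3},
    {"turn":[0,0,0],"dp":[-0.34,0.08,0.2],"jaw":0.3},
    {"turn":[0,0,0],"dp":[0,0,0.4],"jaw":0.3},
    {"turn":[0,0,0],"dp":[0,0,0.4],"jaw":0.3},
    {"turn":[0,0,0],"dp":[0,0,0.3],"jaw":0.3},
    {"turn":[0,0,0],"dp":[0,0,0.16],"jaw":0.3},
    {"turn":[0,0,0],"dp":[0,0,0],"jaw":0.3},
    {"turn":[0,0,0],"dp":[0,0,0],"jaw":0.3}
  ]
}}

```text
time_s: 9.15
tool_pos: [0.4432, -0.0296, 0.2249]
orientation: [0.374, 3.119, 0.0]
contact_force: [-0.6, -0.3, -0.2]
opening: 0.0451
finger_force: 34.3
```

```bash
python3 - <<'E'
from h import *
c=viewer.capture("side"); f=c["frame"]
cv2.imwrite("pics/place.png",cv2.resize(np.ascontiguousarray(f[220:340,200:320,::-1]),(480,480),interpolation=cv2.INTER_CUBIC))
print(get_obs()["tool_pos"],get_obs()["contact_force"],px(c,[.442,-.028,.02]))
E
```

```text
[ 0.44339718 -0.02977707  0.22534888] [-0.0444497   0.23152529 -0.03781443] [253.3337956  296.68250925]
```

View pics/place.png

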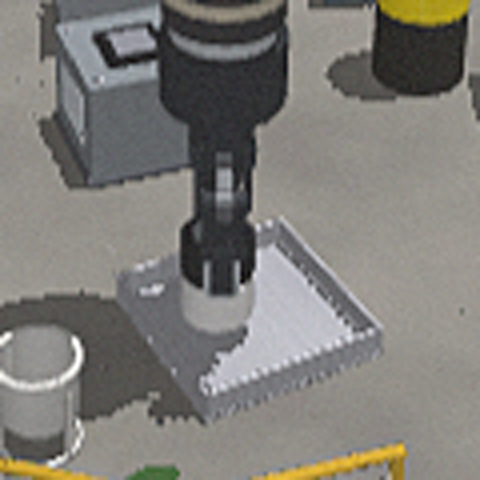

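The cartridge's bottom, crop (218,325), is inside the tray, a little left of its middle. Now I'll lower it.

Request:
{"method": "carry_out", "body": {
  "commands": [
    {"turn":[0,0,0],"dp":[-0.1,0,0.1],"jaw":0.3},
    {"turn":[0,0,0],"dp":[0,0,0.1],"jaw":0.3},
    {"turn":[0,0,0],"dp":[0,0,0.08],"jaw":0.3},
    {"turn":[0,0,0],"dp":[0,0,0.04],"jaw":0.3},
    {"turn":[0,0,0],"dp":[0,0,0.02],"jaw":0.3},
    {"turn":[0,0,0],"dp":[0,0,0],"jaw":0.3}
  ]
}}

```text
time_s: 9.8
tool_pos: [0.4478, -0.0313, 0.2077]
orientation: [-0.376, -3.119, 0.0]
contact_force: [-0.4, -0.4, -0.3]
opening: 0.0448
finger_force: 34.5
```

Request:
{"method": "carry_out", "body": {
  "commands": [
    {"turn":[0,0,0],"dp":[0,0,0.02],"jaw":0.3},
    {"turn":[0,0,0],"dp":[0,0,0.02],"jaw":0.3},
    {"turn":[0,0,0],"dp":[0,0,0],"jaw":0.3}
  ]
}}

```text
time_s: 10.1
tool_pos: [0.4479, -0.0313, 0.2074]
orientation: [0.376, 3.118, -0.0]
contact_force: [-6.2, 0.3, 14.9]
opening: 0.0454
finger_force: 35.9
```

Floor contact. I'll release and lift straight up, then move back towards the robot.

Request:
{"method": "carry_out", "body": {
  "commands": [
    {"turn":[0,0,0],"dp":[0,0,-0.02],"jaw":0.45},
    {"turn":[0,0,0],"dp":[0,0,0],"jaw":0.6},
    {"turn":[0,0,0],"dp":[0,0,0],"jaw":0.75},
    {"turn":[0,0,0],"dp":[0,0,0],"jaw":0.75},
    {"turn":[0,0,0],"dp":[0,0,0],"jaw":0.75},
    {"turn":[0,0,0],"dp":[0,0,-0.2],"jaw":0.75},
    {"turn":[0,0,0],"dp":[0,0,-0.4],"jaw":0.75},
    {"turn":[0,0,0],"dp":[0,0,-0.4],"jaw":0.75},
    {"turn":[0,0,0],"dp":[0.3,0,-0.4],"jaw":0.75},
    {"turn":[0,0,0],"dp":[0.4,0,-0.4],"jaw":0.75},
    {"turn":[0,0,0],"dp":[0.4,0,0],"jaw":0.75},
    {"turn":[0,0,0],"dp":[0,0,0],"jaw":0.75}
  ]
}}

```text
time_s: 11.3
tool_pos: [0.393, -0.0179, 0.2979]
orientation: [0.375, 3.118, 0.0]
contact_force: [0.1, 0.3, -0.4]
opening: 0.0641
finger_force: 0.0
```

```bash
python3 - <<'E'
from h import *
c=viewer.capture("side"); f=c["frame"]
cv2.imwrite("pics/end.png",cv2.resize(np.ascontiguousarray(f[180:340,190:350,::-1]),(560,560),interpolation=cv2.INTER_CUBIC))
for d in viewer.search_frame("round_cartridge_mid","side")[:2]: print(d)
o=get_obs();print(o["tool_pos"],o["contact_force"],o["time_s"])
E
```

```text
{'at': [0.4428, -0.045, 0.0538], 'p': 0.84}
{'at': [0.474, -0.0406, 0.0073], 'p': 0.5}
[ 0.39463265 -0.0182007   0.29727293] [ 0.64713043  0.21184482 -0.86993887] 11.4
```

View pics/end.png

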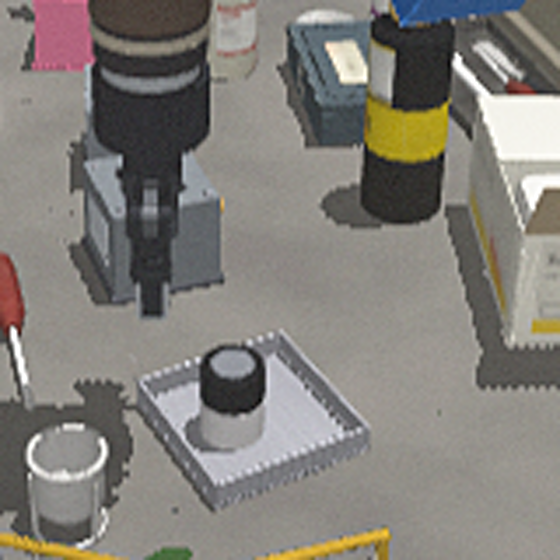

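The cartridge stands upright on the tray floor at crop (232,400), and the gripper is clear of it.

```bash
python3 -c "
from cell import arm; print(arm.hand_in())"
```

```text
the job is handed in; nothing more can be done
None
```

I tripped the round cartridge's latch, drew it out and stood it upright in the parts tray; the arm never went near the square cartridge's latch. I handed the job in at about 11.4 s, and no verdict came back.

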